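Show a hook's timing mark to the bench camera in the inspection mirror

ROBOT

A 7-joint arm with a two-finger parallel gripper is mounted at the origin on the work surface. World frame = base frame: x ahead of the robot, y to its left, z up, the work surface at z = 0. Lengths are in m, angles in rad, forces in N, time in s.
With the tool pointing down it reaches from about 0.4 to 0.85 m from the base axis. Payload 4.5 kg.
Tool frame: the origin (TCP) lies on the centre line of the jaws, within the pads' length; the fingertips stand 11 mm ahead of it and the grasp point (between the pads) lies 8 mm behind it; z points along the fingers, y is the line along which they close (so a half turn about z gives the same grasp; the last joint's range is limited). The gripper opens to 88 mm and grips with 3 to 60 N. Pads are 18 mm wide; open, the fingers measure 123 mm over their backs; the gripper's body (75 mm by 187 mm) begins 45 mm behind the grasp point.
Start: joints at [-1.235, 0.689, -0.195, 1.565, 0.157, 0.902, -0.215], TCP at [0.186, 0.597, 0.221] pointing down, gripper open.
Joint ranges: [-3.01, 3.01], [-0.46, 2.08], [-1.47, 1.51], [0.13, 2.56], [-1, 4.14], [0.04, 2.09], [-2.66, 2.66]. Speed limits (rad/s): [2.57, 2.57, 3.14, 3.14, 3.14, 3.14, 3.14].

INTERFACE

Orientations are given as a unit quaternion [x, y, z, w].
In Python, from plant import ctrl gives the robot as it stands. The module is installed in compiled form; this text tells all that it offers. Calls block until the motion is done:
- ctrl.goto(position, orientation): joint-space move of the TCP to a pose.
- ctrl.move_linear(position, rot=None, speed=0.15, contact_N=None): straight line of the TCP; rot=None keeps the orientation; speed is the mean speed in m/s. With contact_N (N) it stops when the force on the tool has changed by that much, and returns True; else False.
- ctrl.set_joints(angles): joint-space move.
- ctrl.set_gripper(opening, force=None): finger opening in m; force is the grip in N (None keeps the last); returns when the fingers have stopped.
- ctrl.pause(seconds).
- ctrl.solve_ik(position, orientation): joint angles nearest the present ones, or None.
- ctrl.get_state(): the state.
- ctrl.get_image(name): name is "side" or "top"; returns a dict with "image" (400x640x3 uint8, red, green, blue), "intrinsics" (3x3 intrinsics, pixels), "k1" (the pictures are not rectified: a ray, as slopes to the right and down, at radius r is drawn at 1 + k1 r^2 times it, then the intrinsics apply), "R" (3x3) and "t" (3): a world point X has camera coordinates R X + t. Camera axes: x right, y down, z forward; pixel columns grow to the right and rows downward; lengths in m; the calibration is good to about 2 mm. A picture is of the moment at which its call begins. There is no depth.
A pose or a line that the arm cannot do raises ctrl.IKError and nothing moves.
- ctrl.hand_in(): hands the job in; it is judged then, once.
Trained networks look in the newest picture that a camera, given by its name, has taken for a name from the list of things; names that differ only in an ending like _2 or _b are one class to them, and where a whole thing is asked for, a point or a joint stands for the part that bears it (a point fixed in the world has none). Each returns a list of dicts, best first, with "confidence" (0 to 1); they miss things now and then, are a little off and sometimes report something else, mostly with a low value. They report only what shows in the picture. A call takes as long as a camera call. They do not tell look-alikes from the thing itself.
- ctrl.find_in(camera, target): "bbox" ([centre column, centre row, width, height] in pixels, round what is visible of it).
- ctrl.silhouettes(camera, target): "pixels" (400x640 bool, what is visible of it) and "bbox" ([centre column, centre row, width, height] in pixels, round what is visible of it).
The state is a dict: "time": time; "joint_pos": joint angles; "joint_vel": joint speeds; "effort": joint torques, N m; "tool_pos": TCP position; "ee_rot": TCP orientation; "force": force on the tool from outside, world axes, zero at the start; "torque": the same for the moment, N m; "grip_width": finger opening in m; "grasp_force": force on a finger pad.
Only numpy, scipy, OpenCV 4.12 (cv2) and the standard library are available. Lean on these libraries where they do the work, as an engineer would, in place of code of your own. Each camera call takes 0.05 s, during which the arm holds its last target. There are 200 camera calls.

TASK

Turn the knob on the inspection stand until the camera slide's pointer stands at the long line of its scale. Then turn the sprung mirror by its handle until the camera sees the timing mark of the sewing-machine hook in the middle of the mirror (the needle under the mirror then points at the mark), and finish while still holding the handle there, because the mirror springs back if let go. Do not touch the mirror glass, and leave the other things on the table where they are.

Things in the scene. Friction and masses are not known exactly. Their poses are not given: they have to be found in the camera images.
- stand: Inspection stand, fixed to the table, carrying mirror, camera and knob. Origin at table height on the mirror's vertical turning axis; z up. A flat rail runs along its own +y to a low cross slideway (220 mm along the stand's x, 220 mm out along +y) with the camera, whose top is 101 mm high, and the knob.
- knob_grip (a point): Centre of the knob's grip bar, 97 mm above the table, at the stand's (-100, +220) mm; frame turns with the knob, x along the bar, z up. Bar 46 mm long, 12 mm thick (y), 24 mm tall (85 to 109 mm above the table), on a 38 mm disc on a grey housing 75 mm high. Vertical axis; pinch the bar across its thickness from above.
- knob (a joint): Turn of the knob in rad, growing clockwise seen from above, stops at 0 and 2.4; friction (0.05 N m) keeps it where it is left. It drives the camera slide 20 mm per rad, clockwise moving it along the stand's -x, towards the knob. It starts between 0.4 and 1.1, and the pointer meets the long line at about 1.6.
- slide_pointer (a point): Tip of the small dark pointer finger on the camera's carriage, 36 mm above the table, over the white scale ledge on the slideway's side away from the mirror. Moves with the carriage along the stand's x only.
- scale_mark (a point): Middle of the one long scale line (22 mm long, 3 mm wide) on the white ledge; the other lines, 8 mm apart, are short and thin. Frame as the stand's: the slide is set when the pointer's x in this frame is 0, and then the camera looks straight at the mirror's axis.
- lens (a point): Centre of the camera's lens, 83 mm above the table. The black camera (36 x 56 x 36 mm with a 28 mm barrel) looks along the stand's -y at the mirror, whose axis is 176 mm away.
- mirror: Turning mirror head: 60 x 60 mm glass, 53 to 113 mm above the table, and handle bar in one. Origin on its vertical axis (the stand's origin), z up, x out of the reflecting face. A light spring (0.06 N m parked, 0.06 more per rad) parks it on a stop, facing the stand's +x. It turns anticlockwise seen from above, towards the camera, up to 1.4 rad, and springs back when let go.
- mirror_grip (a point): Centre of the mirror's handle bar, on the axis above the glass, 150 mm above the table. Bar 50 mm long (its y, parallel to the glass), 12 mm thick (its x), 28 mm tall (136 to 164 mm above the table); pinch it across its thickness from above. Frame turns with the mirror, x out of the reflecting face.
- sight_pointer: Thin dark steel needle, about 86 mm long, 30 mm above the table under the mirror, geared to turn twice as far as the mirror, the same way. Origin on the mirror's axis at table height, x along the needle. With the slide set, x is where the camera looks after reflection in the middle of the mirror. Parked, it points along the stand's -y.
- timing_mark (a point): Timing mark: a small upright bar, 6 x 26 mm, centred on the end face of a steel rotary hook: a drum 44 mm across, 83 mm above the table, sticking 50 mm out of an upright aluminium plate (70 mm wide, 112 mm high) fixed on the stand's +x side, drum towards the mirror, mark 0.12 to 0.23 m from its axis. The mirror shows it when its x halves the angle lens-axis-mark, 0.4 to 1.1 rad from parked.
- tape_roll: Bystander: a roll of tape, ring 72 mm across and 24 mm high; to be left alone. Origin under it.
- bobbin: Bystander: a thread bobbin, 22 mm across and 11 mm high; to be left alone. Origin under it.
- scissors: Bystander: scissors lying flat, 190 mm long, 12 mm high; to be left alone. Origin under it.
- thread_cone: Bystander: a cone of grey thread, 64 mm across and 125 mm high; to be left alone. Origin under it.
- thread_cone2: Bystander: a cone of brown thread, 64 mm across and 125 mm high; to be left alone. Origin under it.
- pattern_weight: Bystander: a steel pattern weight, 72 mm across and 46 mm high; to be left alone. Origin under it.
- chalk: Bystander: a flat piece of tailor's chalk, 50 x 35 x 8 mm; to be left alone. Origin under it.
Mind the look-alikes: they are no part of the job. Leave any blue look-alike of the part that bears timing_mark alone.

How it is judged:
On the way, in this order (a step that is already met when the one before it is completed fails the run):
1. the knob has brought the slide pointer to the long scale line (within 2.5 mm) (x of slide_pointer in the frame of scale_mark between -0.0025 and 0.0025 m), for 0.3 s.
2. the mirror shows the timing mark to the camera: the sight needle's line passes within 18 mm of it (all of step 1 and y of timing_mark in the frame of sight_pointer between -0.018 and 0.018 m and x of timing_mark in the frame of sight_pointer above 0.08 m), for 0.3 s.
At the end, for the whole second after the job is handed in: The slide pointer is within 2.5 mm of the long scale line; the line of the sight needle passes within 18 mm of the timing mark (the mark is seen in the middle half of the mirror's width); the mirror is still (under 0.1 rad/s), held by its handle by the fingers (contact over 0.8 N) (all of step 2 and contact force between the fingers and mirror_c1 above 0.8 N and angular speed of mirror below 0.1 rad/s); the arm keeps its last pose, push and grip.
It fails at once if the mirror glass is touched (contact force between any of the fingers, the arm and mirror_c0 above 0.5 N).
It fails at once if a bystander is pushed more than 30 mm (distance of any of tape_roll, bobbin, scissors, thread_cone, thread_cone2, pattern_weight, chalk from where it was at the start of the episode above 0.03 m).
It also fails if it takes over 48 s, if anything falls off the work surface, if the arm or the gripper's body presses on something with over 40 N, if the wrist force passes 120 N, or if a joint passes its speed limit or range.

## Working session

There is one attempt and no reset: what is moved stays moved. The work goes in short steps, each a Python script; the robot and the scene stay as the last script left them, time stands still between calls to the robot, and variables do not carry over. Pictures are saved under pics/ and viewed, at most 10 in all, crops included, and the job is handed in when it is done.

```bash
mkdir -p pics; cat > h.py <<'E'
import numpy as np, cv2
from plant import ctrl
def cam(n):
    d=ctrl.get_image(n); return d
def save(d,f,crop=None,s=1):
    im=d["image"][:,:,::-1]
    if crop: a,b,c,e=crop; im=im[b:e,a:c]
    if s!=1: im=cv2.resize(im,None,fx=s,fy=s,interpolation=cv2.INTER_CUBIC)
    cv2.imwrite("pics/"+f,im)
def proj(d,X):
    p=np.atleast_2d(X)@d["R"].T+d["t"]; s=p[:,:2]/p[:,2:]
    s=s*(1+d["k1"]*(s**2).sum(1,keepdims=True))
    K=np.array(d["intrinsics"]); return s@K[:2,:2].T+K[:2,2]
def pix2z(d,uv,z):
    K=np.array(d["intrinsics"]); q=(np.array(uv,float)-K[:2,2])@np.linalg.inv(K[:2,:2]).T
    s=q.copy()
    for _ in range(30): s=q/(1+d["k1"]*(s**2).sum())
    R=np.array(d["R"]); r=R.T@np.array([s[0],s[1],1]); c=-R.T@np.array(d["t"])
    return c+r*(z-c[2])/r[2]
E
python3 - <<'E'
from h import *
for n in ("top","side"):
    d=cam(n); save(d,n+"0.png"); print(n,(-np.array(d["R"]).T@d["t"]).round(3),d["intrinsics"][0],d["k1"])
    for t in ["stand","knob_grip","slide_pointer","scale_mark","lens","mirror","mirror_grip","sight_pointer","timing_mark","knob"]:
        try:
            print(t,[(np.round(r["bbox"]).tolist(),round(r["confidence"],2)) for r in ctrl.find_in(n,t)[:4]])
        except Exception as e: print(t,e)
E
```

```text
top [0.419 0.03  1.099] [375.67179443   0.         324.62422416] 0.015575512047982805
stand [([332.0, 209.0, 128.0, 79.0], 0.83), ([291.0, 231.0, 12.0, 16.0], 0.47)]
knob_grip [([293.0, 232.0, 15.0, 14.0], 0.54)]
slide_pointer [([290.0, 193.0, 28.0, 19.0], 0.73), ([319.0, 172.0, 27.0, 22.0], 0.73), ([291.0, 232.0, 13.0, 18.0], 0.41)]
scale_mark [([330.0, 207.0, 132.0, 79.0], 0.83), ([158.0, 173.0, 34.0, 30.0], 0.24)]
lens [([291.0, 192.0, 32.0, 18.0], 0.65)]
mirror [([369.0, 192.0, 27.0, 17.0], 0.63)]
mirror_grip [([289.0, 232.0, 13.0, 16.0], 0.66), ([368.0, 193.0, 25.0, 15.0], 0.63), ([157.0, 172.0, 36.0, 29.0], 0.36)]
sight_pointer [([388.0, 193.0, 11.0, 5.0], 0.62)]
timing_mark [([342.0, 114.0, 29.0, 31.0], 0.9), ([385.0, 132.0, 33.0, 31.0], 0.68), ([482.0, 205.0, 35.0, 20.0], 0.2)]
knob [([291.0, 231.0, 11.0, 16.0], 0.68)]
side [ 0.547 -0.86   0.66 ] [372.82171279   0.         315.79522663] 0.014162209386154003
stand [([310.0, 230.0, 75.0, 91.0], 0.9)]
knob_grip [([281.0, 196.0, 14.0, 15.0], 0.63)]
slide_pointer [([320.0, 199.0, 18.0, 32.0], 0.89)]
scale_mark [([309.0, 231.0, 72.0, 90.0], 0.6)]
lens [([320.0, 199.0, 12.0, 28.0], 0.94)]
mirror [([326.0, 230.0, 10.0, 44.0], 0.85)]
mirror_grip [([327.0, 229.0, 11.0, 48.0], 0.54), ([280.0, 195.0, 12.0, 16.0], 0.19)]
sight_pointer [([330.0, 352.0, 30.0, 63.0], 0.51)]
timing_mark [([402.0, 254.0, 34.0, 53.0], 0.9), ([390.0, 197.0, 21.0, 40.0], 0.86), ([403.0, 224.0, 31.0, 40.0], 0.62), ([330.0, 350.0, 29.0, 63.0], 0.29)]
knob [([280.0, 198.0, 16.0, 14.0], 0.59)]
```

```bash
python3 - <<'E'
from h import *
for n,c in (("top",(240,80,500,275)),("side",(220,140,460,320))):
    d=cam(n); save(d,n+"1.png",c,3)
E
```

```text
(no output)
```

View pics/top0.png

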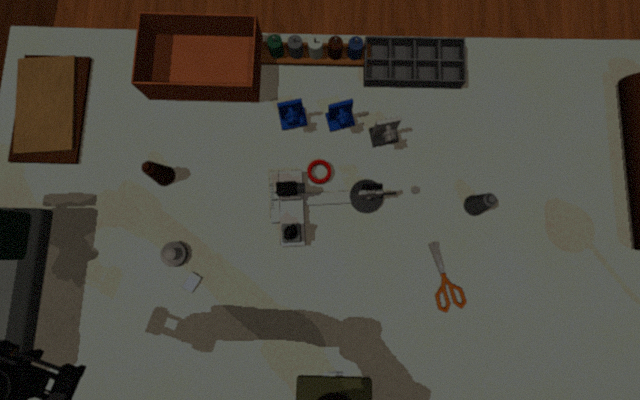

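View pics/top1.png

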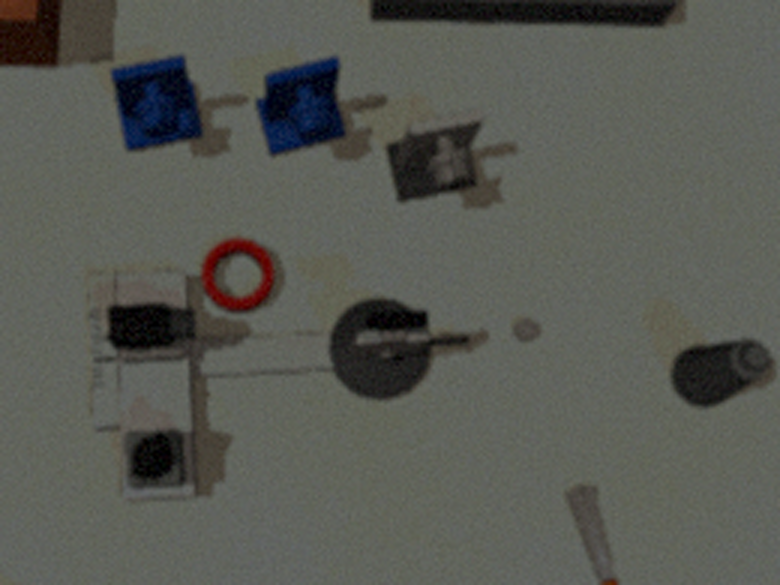

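View pics/side1.png

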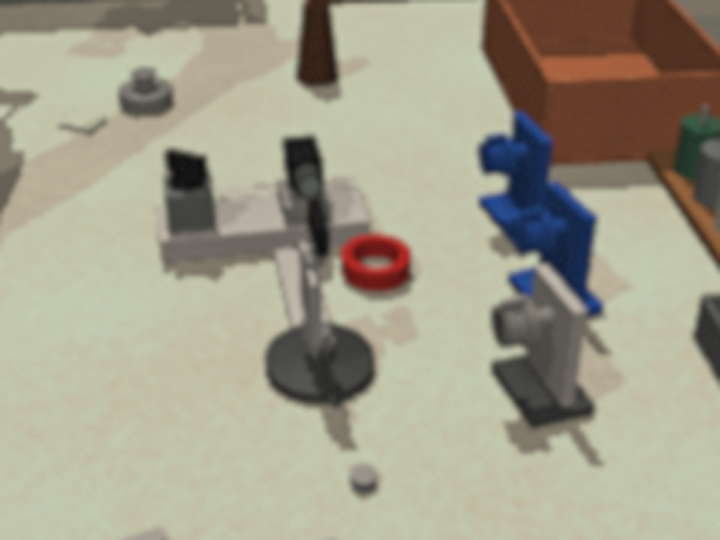

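Top view: the candidate hook parts are two blue ones at px (292,114) and (341,115) and one grey at (385,132). The task says to leave blue alone, so I'm taking the grey one. The knob is at (291,232), the camera at (290,190) and the mirror at (368,193), with stand +y pointing left in the image. Next I'll average frames for close crops.

```bash
cat >> h.py <<'E'
def avg(n,k):
    d=ctrl.get_image(n); a=d["image"].astype(float)
    for _ in range(k-1): a+=ctrl.get_image(n)["image"]
    d["avg"]=a/k; return d
def crop(d,f,c,s,gain=None):
    a,b,e,g=c; im=d["avg"][b:g,a:e,::-1]
    if gain is None: gain=250/np.percentile(im,99.5)
    im=cv2.resize(np.clip(im*gain,0,255).astype(np.uint8),None,fx=s,fy=s,interpolation=cv2.INTER_NEAREST)
    cv2.imwrite("pics/"+f,im)
E
python3 - <<'E'
from h import *
import pickle
t=avg("top",16); s=avg("side",6)
pickle.dump((t,s),open("a.pkl","wb"))
crop(t,"t2.png",(262,160,362,250),6); 
a=cv2.imread("pics/t2.png")
crop(t,"t3.png",(345,110,420,220),5)
b=cv2.imread("pics/t3.png")
print(a.shape,b.shape,ctrl.get_state()["time"])
for cam_,tn in (("top",t),("side",s)):
  for nm in ("knob_grip","mirror_grip","lens","timing_mark"):
    for r in ctrl.silhouettes(cam_,nm)[:3]:
        ys,xs=np.nonzero(r["pixels"]); 
        print(cam_,nm,round(r["confidence"],2),len(xs),xs.mean().round(1),ys.mean().round(1))
E
```

```text
(540, 600, 3) (550, 375, 3) 2.3
top knob_grip 0.6 188 290.0 232.2
top mirror_grip 0.67 329 370.5 191.5
top mirror_grip 0.15 562 158.5 172.7
top lens 0.76 508 289.9 190.3
top timing_mark 0.84 782 291.8 113.9
top timing_mark 0.73 720 384.7 132.0
top timing_mark 0.57 707 340.0 115.3
side knob_grip 0.53 3243 312.3 225.3
side knob_grip 0.52 166 281.2 195.7
side knob_grip 0.31 342 324.0 230.9
side mirror_grip 0.62 325 323.9 232.0
side lens 0.9 339 319.5 198.4
side timing_mark 0.8 1241 400.0 256.3
side timing_mark 0.77 765 405.2 220.7
```

View pics/t2.png

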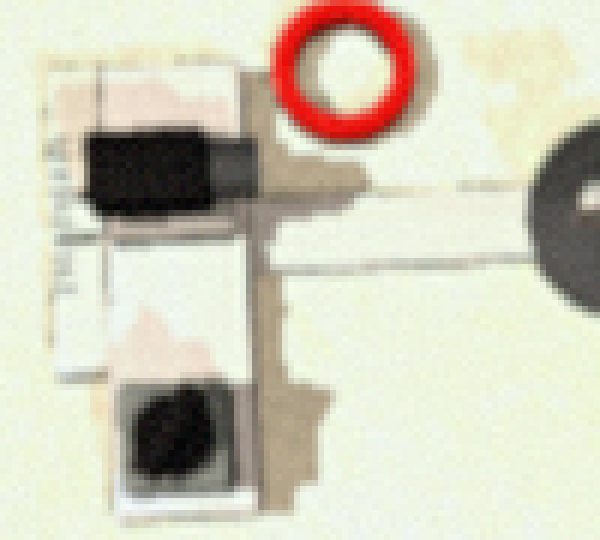

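View pics/t3.png

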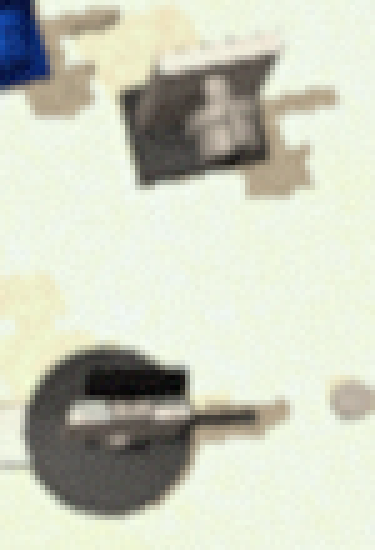

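```bash
python3 - <<'E'
from h import *
import pickle
t,s=pickle.load(open("a.pkl","rb"))
print(pix2z(t,(366.6,196),.01),pix2z(t,(290,232.2),.105),t["R"])
g=t["avg"].mean(2)
# disc ellipse
m=(cv2.GaussianBlur(g,(0,0),.7)<0.45*np.median(g)).astype(np.uint8)
sub=np.zeros_like(m); sub[170:225,340:400]=m[170:225,340:400]
cs,_=cv2.findContours(sub,cv2.RETR_EXTERNAL,cv2.CHAIN_APPROX_NONE)
c=max(cs,key=cv2.contourArea); p=c[:,0].astype(float)
print("left/bottom pts",p[:,0].min(),p[:,1].max())
k=p[(p[:,0]<360)|(p[:,1]>200)]; print(cv2.fitEllipse(k.astype(np.float32)))
hull=None
# joint fit: stand yaw from known points, given x0,y0,yaw least squares on disc centre + knob
from scipy.optimize import least_squares
# housing top corners appear (282,224)-(300,242); knob 75mm high
def S(q,P): 
    c,sn=np.cos(q[2]),np.sin(q[2]); P=np.atleast_2d(P); return np.c_[q[0]+c*P[:,0]-sn*P[:,1],q[1]+sn*P[:,0]+c*P[:,1],P[:,2]]
P=np.array([[0,0,.008],[-.1,.22,.104]]); uv=np.array([[366.6,196],[290,232.2]])
Ps=np.array([[-.1,.22,.097]]);uvs=np.array([[281.2,195.7]])
f=lambda q:np.r_[(proj(t,S(q,P))-uv).ravel(),(proj(s,S(q,Ps))-uvs).ravel()]
r=least_squares(f,[.42,-.1,0]); print(r.x,r.fun)
q=r.x
for nm,X in dict(grip=[0,0,.15],griptop=[0,0,.164],knob=[-.1,.22,.097],barreltip_set=[0,.176,.083],camtop_set=[0,.22,.101],rail0=[0,.1,.01],mk36=[0,.26,.036],mk2=[0,.25,.036]).items():
    print(nm,proj(t,S(q,X)).round(1),proj(s,S(q,X)).round(1))
# column profiles over ledge
np.set_printoptions(linewidth=200)
print("cols 268-284, rows 166-226");print(np.c_[np.arange(166,226),g[166:226,268:284].round()].astype(int))
E
```

```text
[ 0.60431722 -0.08448539  0.01      ] [0.4857784  0.12688482 0.105     ] [[ 0.02699776 -0.99963047 -0.00316962]
 [-0.9872356  -0.02616486 -0.15710271]
 [ 0.15696173  0.00737058 -0.98757718]]
left/bottom pts 351.0 211.0
((366.73712158203125, 195.99990844726562), (30.7403507232666, 31.28447723388672), 28.328990936279297)
[ 0.60469534 -0.08475936  0.08604215] [ 0.02153998 -0.0119228   0.4388772  -0.10713016 -0.20930739 -1.05736223]
grip [[372.5 186.9]] [[325.3 215.9]]
griptop [[373.2 185.8]] [[325.3 211.2]]
knob [[290.7 232.3]] [[281.  194.6]]
barreltip_set [[305.5 195.2]] [[315.8 202.8]]
camtop_set [[288.9 195.1]] [[313.6 190.5]]
rail0 [[332.7 197.9]] [[320.2 237.6]]
mk36 [[277.1 199.7]] [[312.4 202. ]]
mk2 [[280.6 199.5]] [[312.8 203.6]]
cols 268-284, rows 166-226
[[166  97  96 ...  96  98  97]
 [167  96  95 ...  94  93  94]
 [168  94  93 ...  93  91  91]
 ...
 [223  94  95 ...  90  83  80]
 [224  96  96 ...  85  69  59]
 [225  96  95 ...  77  62  57]]
```

```bash
cat >> h.py <<'E'
Q=np.array([0.60469534,-0.08475936,0.08604215])
def S(P,q=Q):
    c,sn=np.cos(q[2]),np.sin(q[2]); P=np.atleast_2d(np.array(P,float)); return np.c_[q[0]+c*P[:,0]-sn*P[:,1],q[1]+sn*P[:,0]+c*P[:,1],P[:,2]]
def Sinv(X,q=Q):
    c,sn=np.cos(q[2]),np.sin(q[2]); d=np.array(X)[:2]-q[:2]; return np.array([c*d[0]+sn*d[1],-sn*d[0]+c*d[1]])
def quat(yaw):  # tool down, tool y at heading yaw+90deg
    from scipy.spatial.transform import Rotation as R
    return (R.from_euler('z',yaw)*R.from_euler('x',np.pi)).as_quat()
E
python3 - <<'E'
from h import *
import pickle,sys
np.set_printoptions(linewidth=220,threshold=sys.maxsize,suppress=True)
t,s=pickle.load(open("a.pkl","rb")); g=t["avg"].mean(2)
print("ledge rows, cols 269-283");print(np.c_[np.arange(176,214),g[176:214,269:284].round()].astype(int))
# camera body mean rows of dark, knob PCA
sub=g[176:206,281:293]; w=np.clip(60-sub,0,None); yy=np.arange(176,206)
print("camera row centroid",(w.sum(1)*yy).sum()/w.sum())
for r in ctrl.silhouettes("top","knob_grip")[:1]:
    ys,xs=np.nonzero(r["pixels"])
m=g[220:246,278:306]; print("knob");print(m.round().astype(int))
# hook
for uv in [(389,248.3)]:
    X=pix2z(s,uv,.083); print("side mark",X,Sinv(X),proj(t,X))
X=pix2z(t,(388,134),.083+.0); print("top drum",X,Sinv(X))
print(ctrl.get_state()["joint_pos"])
crop(s,"s3.png",(375,220,430,290),8)
E
```

```text
ledge rows, cols 269-283
[[176  90  93  90  89  87  87  86  88  82  69  83  92  90  91  90]
 [177  86  92  91  89  86  86  87  87  84  74  86  92  91  90  90]
 [178  79  89  90  89  87  87  87  86  85  77  87  91  91  91  90]
 [179  83  89  91  89  87  87  89  89  84  75  87  92  93  92  92]
 [180  88  93  94  91  89  88  89  89  84  69  83  90  91  91  90]
 [181  90  94  94  91  89  89  87  77  69  56  68  73  73  72  70]
 [182  90  93  89  83  84  87  79  54  34  25  29  31  31  32  30]
 [183  87  85  79  75  81  85  71  37  10   4   5   6   9   4   5]
 [184  80  76  79  77  86  89  69  32   7   8   7   8   4   8   6]
 [185  77  71  77  75  81  86  71  37  12   5  11  11   8   6   9]
 [186  83  83  81  76  81  88  78  40  10  10   8  10  10   9  10]
 [187  91  94  92  89  88  92  86  47  10   6   7   9   8   7  13]
 [188  92  90  84  82  86  91  88  50  14  11  11  13   8  11   7]
 [189  92  88  81  76  84  93  89  50  11  10  11   9  10  11  10]
 [190  93  94  91  89  89  94  87  49  12   8   9  12   9  12   9]
 [191  92  90  87  83  81  82  73  39  11  10  12  11  12  10  10]
 [1
[... 4068 characters left out ...]
77  64  59  57  60  69  69  68  68  69  71  71  72  72  76  77  77  80  92  97  96  83  57]
 [ 98  91  81  94  98  96  88  86  85  88  94  96  95  96  96  95  96  95  96  96  95  96  97 100 100  99  85  56]
 [ 95  92  82  94 100 100  99  97  98  99 100  98 100  99  99  98  97  95  96  96  94  95  94  95  95  93  82  59]
 [ 95  92  89  95  96  93  95  95  93  90  89  88  85  84  84  84  83  80  80  82  82  82  82  82  86  85  79  74]]
side mark [ 0.7565696  -0.14291589  0.083     ] [ 0.14631468 -0.07099286] [[390.76128652 138.74897784]]
top drum [ 0.77024461 -0.13516189  0.083     ] [ 0.16060545 -0.06444271]
[-1.23521312  0.68911066 -0.19460653  1.56532961  0.15730685  0.90251097 -0.2151025 ]
```

View pics/s3.png

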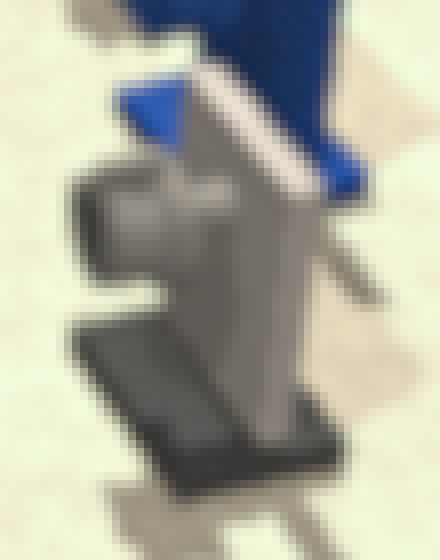

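```bash
python3 - <<'E'
from h import *
import pickle
t,s=pickle.load(open("a.pkl","rb")); g=t["avg"].mean(2)
for c in (0,.012,.016,.02,.024):
    print(c,"top edge",proj(t,S([c+.018,.24,.101])).round(1)[0],"low edge",proj(t,S([[c-.018,.24,.101],[c-.018,.24,.065]])).round(1).tolist(),"pointer",proj(t,S([c,.264,.036])).round(1)[0],"lens side",proj(s,S([c,.176,.083])).round(1)[0], "tape")
X=pix2z(s,(386.4,248.8),.083); print("mark side",X,Sinv(X),proj(t,X))
a=pix2z(t,(376,122),.112);b=pix2z(t,(399,120),.112);m=(a+b)/2;d=(b-a)/np.linalg.norm(b-a);n=np.array([d[1],-d[0]])
if n@(Q[:2]-m[:2])<0:n=-n
mk=m[:2]+.05*n;print("plate width",np.linalg.norm(b-a),"mark from plate",mk,Sinv(mk),"normal",n)
# knob bar orientation: dark threshold PCA in world plane
sub=g[222:246,280:304]; w=np.clip(22-sub,0,None)
ys,xs=np.nonzero(w>8); P=np.array([pix2z(t,(x+280,y+222),.109)[:2] for x,y in zip(xs,ys)])
ev,V=np.linalg.eigh(np.cov(P.T)); print("knob centre",P.mean(0),S([-.1,.22,.109]),"std",np.sqrt(ev)*np.sqrt(12),"heading deg",np.degrees(np.arctan2(V[1,1],V[0,1])),len(xs))
crop(t,"k4.png",(278,220,306,248),14)
E
```

```text
0 top edge [281.2 189. ] low edge [[281.7, 202.1], [283.2, 204.0]] pointer [275.7 199.8] lens side [315.8 202.8] tape
0.012 top edge [281.  184.6] low edge [[281.6, 197.7], [283.1, 199.8]] pointer [275.6 195.7] lens side [319.8 202.4] tape
0.016 top edge [281.  183.2] low edge [[281.5, 196.2], [283.0, 198.4]] pointer [275.5 194.3] lens side [321.1 202.3] tape
0.02 top edge [280.9 181.7] low edge [[281.4, 194.8], [282.9, 197.0]] pointer [275.5 192.9] lens side [322.4 202.2] tape
0.024 top edge [280.8 180.3] low edge [[281.4, 193.3], [282.9, 195.5]] pointer [275.4 191.6] lens side [323.7 202.1] tape
mark side [ 0.74980083 -0.14429381  0.083     ] [ 0.13945254 -0.071784  ] [[391.25319924 141.08547927]]
plate width 0.06347383863766534 mark from plate [ 0.747659   -0.13476422] [ 0.13813757 -0.0621056 ] normal [-0.99336027 -0.11504506]
knob centre [0.48604286 0.12453099] [[0.48615935 0.12583318 0.109     ]] std [0.02749865 0.03373775] heading deg 144.92232205763787 138
```

View pics/k4.png

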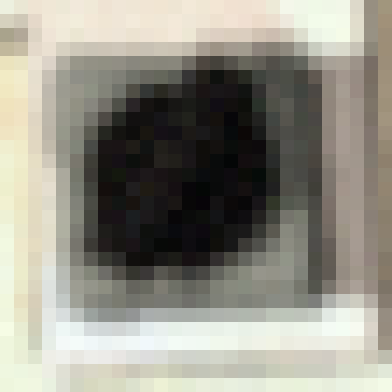

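```bash
python3 - <<'E'
from h import *
import pickle
t,s=pickle.load(open("a.pkl","rb")); g=t["avg"].mean(2)
def pts(h):
    c,sn=np.cos(h),np.sin(h); o=S([-.1,.22,0])[0]; R=np.array([[c,-sn],[sn,c]])
    B=np.array([[a,b] for a in(-.023,.023) for b in(-.006,.006)])@R.T+o[:2]
    bar=np.vstack([np.c_[B,np.full(4,z)] for z in(.085,.109)])
    th=np.linspace(0,6.28,40); D=np.c_[.019*np.cos(th)+o[0],.019*np.sin(th)+o[1]]
    disc=np.vstack([np.c_[D,np.full(40,z)] for z in(.075,.085)]); return bar,disc
tgt=np.clip((45-g[218:248,276:308])/37,0,1)
best=[]
for hd in range(-90,90,3):
    bm=0
    im=np.zeros((240,256),np.uint8)
    for P in pts(np.radians(hd)):
        uv=((proj(t,P)-[276,218]+.5)*8).astype(np.int32)
        cv2.fillConvexPoly(im,cv2.convexHull(uv),255)
    im=cv2.GaussianBlur(im,(0,0),4)
    r=cv2.resize(im,(32,30),interpolation=cv2.INTER_AREA)/255.
    for dx in(-1,-.5,0,.5,1):
        for dy in(-1,-.5,0,.5,1):
            q=cv2.warpAffine(r,np.float32([[1,0,dx],[0,1,dy]]),(32,30))
            best.append((((q-tgt)**2).sum(),hd,dx,dy))
best.sort(); print(best[:6])
for k in(0,1):
  for hd in(-28,-88,):
    h=np.radians(hd)+k*np.pi
    j=ctrl.solve_ik(S([-.1,.22,.1])[0],quat(h)); print("knob",k,hd,None if j is None else np.round(j,2))
  for a in(0,.57):
    j=ctrl.solve_ik(S([0,0,.146])[0],quat(Q[2]+a+np.pi/2+k*np.pi)); print("mirror",k,a,None if j is None else np.round(j,2))
E
```

```text
[(np.float64(9.070887920953663), -33, -0.5, -0.5), (np.float64(9.207458847416458), -36, -0.5, -0.5), (np.float64(9.390369500283859), -30, -0.5, -0.5), (np.float64(9.482613517657633), -39, -0.5, -0.5), (np.float64(9.645569332468982), -36, -0.5, -1), (np.float64(9.757166535208055), -33, -0.5, -1)]
knob 0 -28 [-0.72  0.84  0.65  2.06 -0.98  0.58 -1.42]
knob 0 -88 [ 0.06  0.81 -0.68  2.02  0.89  0.63  1.95]
mirror 0 0 [ 0.08  0.76 -0.03  1.69  0.04  0.7   0.12]
mirror 0 0.57 [ 0.17  0.76 -0.19  1.68  0.2   0.72  0.53]
knob 1 -28 [-0.23  0.73 -0.19  2.04  0.33  0.4   0.41]
knob 1 -88 [-0.35  0.73  0.01  2.04 -0.02  0.37 -0.29]
mirror 1 0 [ 0.5   0.88 -0.83  1.66  0.77  0.96  2.61]
mirror 1 0.57 [-0.37  0.94  0.87  1.71 -0.88  0.93 -1.62]
```

```bash
python3 - <<'E'
from h import *
k=S([-.1,.22,0])[0]; h=np.radians(-32)+np.pi
at=lambda z:np.array([k[0],k[1],z])
ctrl.set_gripper(.05,force=25)
ctrl.goto(at(.22),quat(h))
print(ctrl.move_linear(at(.10),speed=.1,contact_N=8),ctrl.get_state()["tool_pos"])
ctrl.set_gripper(0)
st=ctrl.get_state();print(st["grip_width"],st["grasp_force"],st["torque"].__repr__(),st["force"])
for i in range(1,5):
    ctrl.goto(at(.10),quat(h-1.03*i/4))
    st=ctrl.get_state();print(np.round(st["tool_pos"],4),np.round(st["torque"],2),np.round(st["force"],1),st["grip_width"])
ctrl.pause(.3)
ctrl.set_gripper(.05)
ctrl.move_linear(at(.22),speed=.15)
print(ctrl.get_state()["time"])
E
```

```text
False [0.48654818 0.1259546  0.10046488]
0.00011915363107187563 0.0 array([-0.04327538,  0.0083957 ,  0.02322946]) [ 0.07227975 -0.86519656  0.2031414 ]
[0.4862 0.1258 0.1   ] [-0.06 -0.01 -0.01] [-0.  -0.3  0.3] 0.0007769794116194997
[0.4861 0.1258 0.1   ] [-0.01  0.03 -0.02] [ 0.6 -0.2 -0.1] 0.0003318195807207118
[0.486  0.1258 0.0999] [-0.07  0.03 -0.01] [-0.1 -0.9 -0.4] 0.00046037116057364195
[0.4861 0.1257 0.1   ] [-0.08  0.03 -0.  ] [-0.6  0.9  0. ] 0.00033772555059192696
10.8167
```

```bash
python3 - <<'E'
from h import *
d=avg("top",3);e=avg("side",3)
print(ctrl.get_state()["ee_rot"],quat(np.radians(-32)+np.pi-1.03))
crop(d,"n1.png",(250,150,390,280),4); crop(e,"n2.png",(240,120,380,250),4)
a=cv2.imread("pics/n1.png")[:,:390];b=cv2.imread("pics/n2.png")[:,:390]; cv2.imwrite("pics/n3.png",np.hstack([a,b]))
E
```

```text
[ 7.13365113e-01  7.00792319e-01 -5.37742122e-04 -2.30182017e-04] [7.13340069e-01 7.00818055e-01 4.29127294e-17 4.36794816e-17]
```

View pics/n3.png

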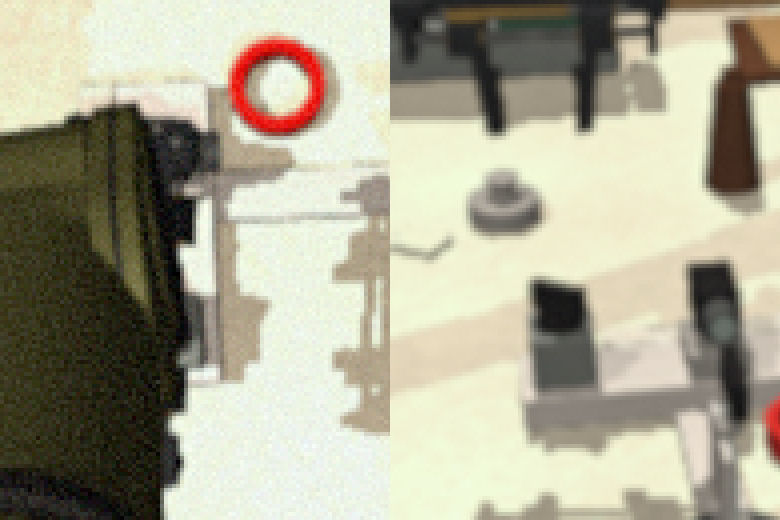

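```bash
python3 - <<'E'
from h import *
e=cam("side"); st=ctrl.get_state(); p=st["tool_pos"]; print(p,st["grip_width"],st["joint_pos"])
from scipy.spatial.transform import Rotation as R
M=R.from_quat(st["ee_rot"]).as_matrix(); print(M.round(2))
for w in(-.025,0,.025): print(proj(e,np.array(p)+M[:,2]*.011+M[:,1]*w).round(1))
k=S([-.1,.22,.097])[0]; print(k,proj(e,k),proj(e,k+[0,.03,0]),proj(e,k+[0.03,.0,0]), proj(e,k+[0,0,.03]))
E
```

```text
[0.48596419 0.12573996 0.21959653] 0.050136250520611075 [-0.46041224  0.53791136  0.18063709  1.9429621  -0.1479166   0.67412101
 -0.20664939]
[[ 0.02  1.   -0.  ]
 [ 1.   -0.02 -0.  ]
 [-0.   -0.   -1.  ]]
[[269.4 161.4]]
[[278.1 161.1]]
[[286.8 160.8]]
[0.48615935 0.12583318 0.097     ] [[280.99069359 194.64263769]] [[281.19175245 189.8327554 ]] [[290.87952086 194.1448352 ]] [[280.26435643 185.96477338]]
```

```bash
python3 - <<'E'
from h import *
A={n:avg(n,3) for n in("top","side")}
ctrl.set_gripper(.085)
B={n:avg(n,3) for n in("top","side")}
ctrl.set_gripper(.05)
p=np.array(ctrl.get_state()["tool_pos"])
for n in A:
    D=np.abs(A[n]["avg"]-B[n]["avg"]).max(2)>25
    D=cv2.morphologyEx(D.astype(np.uint8),cv2.MORPH_OPEN,np.ones((2,2)))
    k,l,st,c=cv2.connectedComponentsWithStats(D)
    print(n,[(st[i].tolist()) for i in range(1,k) if st[i][4]>12])
    for dz in(-.011,0,.03,.06,.1): print(dz,[proj(A[n],p+[dx,0,dz]).round(1)[0].tolist() for dx in(-.06,-.025,.025,.06)])
E
```

```text
top [[296, 196, 5, 4, 19], [293, 203, 7, 10, 54], [338, 203, 5, 5, 17], [351, 212, 7, 5, 31], [335, 216, 7, 5, 33], [334, 238, 7, 6, 35], [295, 243, 3, 9, 26], [334, 244, 7, 9, 33], [292, 253, 5, 9, 34]]
-0.011 [[285.2, 254.6], [285.9, 239.6], [286.8, 218.5], [287.4, 203.9]]
0 [[284.7, 254.5], [285.4, 239.3], [286.3, 218.0], [286.9, 203.3]]
0.03 [[283.2, 254.4], [283.9, 238.7], [284.9, 216.6], [285.6, 201.3]]
0.06 [[281.7, 254.2], [282.4, 237.9], [283.4, 215.0], [284.1, 199.3]]
0.1 [[279.4, 254.0], [280.2, 236.9], [281.3, 212.8], [282.1, 196.3]]
side [[287, 123, 18, 32, 335], [249, 124, 21, 32, 346], [299, 243, 7, 9, 43], [306, 243, 5, 3, 14], [268, 244, 15, 6, 66], [304, 253, 8, 5, 35]]
-0.011 [[257.2, 161.9], [269.5, 161.4], [286.9, 160.6], [299.0, 160.0]]
0 [[256.8, 158.4], [269.1, 157.9], [286.6, 157.1], [298.8, 156.5]]
0.03 [[255.7, 148.7], [268.2, 148.1], [285.9, 147.3], [298.3, 146.7]]
0.06 [[254.5, 138.6], [267.2, 138.1], [285.2, 137.3], [297.8, 136.7]]
0.1 [[252.9, 124.7], [265.8, 124.2], [284.2, 123.4], [297.1, 122.8]]
```

```bash
python3 - <<'E'
from h import *
k=S([-.1,.22,0])[0]; h=np.radians(-32)+np.pi
at=lambda z:np.array([k[0],k[1],z])
ctrl.goto(at(.12),quat(h))
f0=np.array(ctrl.get_state()["force"])
r=ctrl.move_linear(at(.062),speed=.05,contact_N=5)
st=ctrl.get_state(); print(r,st["tool_pos"],np.array(st["force"])-f0,st["torque"])
if r: ctrl.move_linear(np.array(st["tool_pos"])+[0,0,.005],speed=.05)
e=avg("side",3); d=avg("top",3)
crop(e,"p1.png",(240,140,340,230),5); crop(d,"p2.png",(255,160,325,250),5)
a=cv2.imread("pics/p1.png");b=cv2.imread("pics/p2.png"); cv2.imwrite("pics/p3.png",np.hstack([a[:450],b[:450,:300]]))
print(ctrl.get_state()["time"])
E
```

```text
False [0.48637076 0.12588616 0.0622799 ] [-0.03457316  0.65910528 -0.49965652] [-0.05065005 -0.0142897  -0.04681896]
15.4583
```

View pics/p3.png

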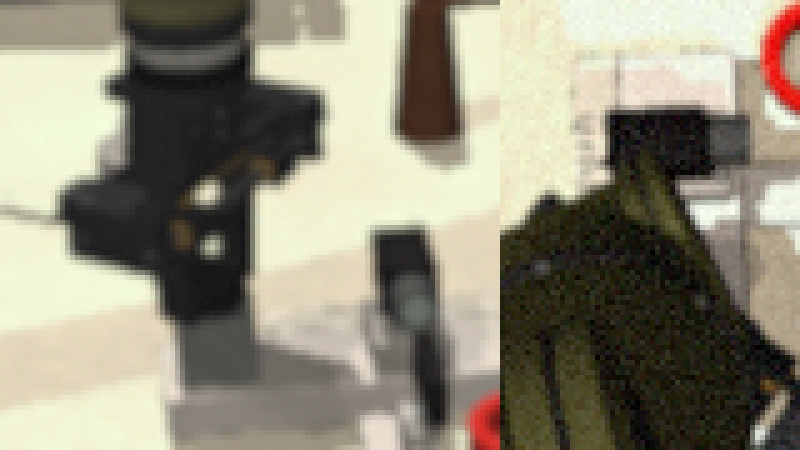

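```bash
python3 - <<'E'
from h import *
k=S([-.1,.22,0])[0]
at=lambda z:np.array([k[0],k[1],z])
ctrl.move_linear(at(.070),speed=.05)
ctrl.set_gripper(0,force=20)
st=ctrl.get_state(); print(st["grip_width"],st["grasp_force"],st["force"],st["torque"],st["time"])
E
```

```text
0.011364245021922 19.999145928304642 [ 2.04344493  5.05572739 -3.39600622] [ 0.78629054 -0.47279991  0.01459795] 16.425
```

```bash
python3 - <<'E'
from h import *
k=S([-.1,.22,0])[0]; h=np.radians(-32)+np.pi
at=lambda z:np.array([k[0],k[1],z])
for i in range(1,4):
    ctrl.goto(at(.070),quat(h-1.03*i/3))
    st=ctrl.get_state();print(np.round(st["tool_pos"],4),np.round(st["torque"],2),np.round(st["force"],1),round(st["grip_width"],4))
ctrl.pause(.2)
d=avg("top",4); g=d["avg"].mean(2)
np.set_printoptions(linewidth=200)
print(np.c_[np.arange(184,214),g[184:214,270:284].round()].astype(int).__str__()); e=avg("side",2); 
print([(np.round(r["bbox"],1).tolist(),round(r["confidence"],2)) for r in ctrl.find_in("side","lens")[:2]],ctrl.get_state()["time"])
E
```

```text
[0.488  0.1283 0.07  ] [ 0.88 -0.52 -0.07] [ 2.6  4.9 -3.3] 0.012
[0.488  0.1283 0.07  ] [ 0.95 -0.56 -0.02] [ 4.2  4.8 -5.2] 0.0119
[0.488  0.1282 0.07  ] [ 1.08 -0.63 -0.09] [ 4.3  5.  -4.4] 0.0116
[[184  84  87  92 100 108 105 105 102 101 105 110 110 107 109]
 [185  81  84  88  98 103 105 106 102 101 105 110 109 110 108]
 [186  94  89  85  94 106 109 106 107 102 107 110 109 111 108]
 [187 108 104 102 105 106 108 109 107 107 108 110 108 109 109]
 [188 102  96  90  99 109 109 108 107 105 102  98 100  98  92]
 [189 100  92  86  95 106 106  96  89  85  72  67  70  66  59]
 [190 107 102 100  99 106  94  64  47  35  29  26  30  26  18]
 [191 103  96  92  91  90  68  36  12   6  13  15  11  22  14]
 [192 100  91  84  89  70  38  18  18  16  12  15  27  36  28]
 [193 109  98  93  91  60  28  16  18  16  21  16  20  30  28]
 [194 108  94  92  93  58  24  12  25  30  18  21  22  21  23]
 [195 108 101 102 104  59  23  17  26  38  31  17  19  22  22]
 [196 101  95  98  92  52  21  22  22  30  26  22  22  18  24]
 [197  80  73  73  68  36  18  17  22  25  16  15  16  14  14]
 [198  52  50  52 
[... 370 characters left out ...]
 14  12  10  13  11   8   6  14  10  14  13  18  17]
 [205  16  10  11  16   9  14  10   8   9  18  11  13  13  17]
 [206  12  14  16  16   6  15   7  10  10  13   8  10   9  12]
 [207  18  12  12  13  12   9  11   6   8  13  14  14   5  19]
 [208  10   7  14  16  11  12   9   8  13   7  10   9  11  14]
 [209   9  13  15   8   9  16   8   8  11  10   9   4   7  13]
 [210  12  16  11  11   9   6   8  14   7   8  12   5  12   4]
 [211  10  12  16   7  11  10  11   7  16  12  12  14   6  11]
 [212  13  12   8  14  10  11   9  13   4   6   8  11  12  12]
 [213  14  15   8  12   6  15  16  19  10   9   7  10  12   8]]
[([313.5, 199.6, 11.0, 25.9], 0.71), ([310.2, 231.7, 76.9, 89.2], 0.71)] 17.875
```

```bash
python3 - <<'E'
from h import *
import pickle
p=np.array(ctrl.get_state()["tool_pos"])
ctrl.set_gripper(.05)
ctrl.move_linear(p+[0,0,.12],speed=.2)
m=S([0,0,0])[0]
ctrl.goto(m+[.0025,.0025,.21],quat(Q[2]+np.pi/2))
d=avg("top",10); g=d["avg"].mean(2); pickle.dump(d,open("b.pkl","wb"))
np.set_printoptions(linewidth=200,threshold=10000)
print(np.c_[np.arange(186,212),g[186:212,269:284].round()].astype(int)); print(ctrl.get_state()["time"])
E
```

```text
[[186 102  96  92  88  97 107 110 108 107 105 110 112 112 111 112]
 [187 111 110 106 104 106 110 110 110 111 108 110 113 113 111 112]
 [188 111 106  96  94 100 109 111 110 108 108 103 101 101 100  96]
 [189 110 104  94  88  97 110 108  98  91  87  76  71  71  68  58]
 [190 112 110 105 101 101 110 106  73  44  37  30  28  30  26  24]
 [191 110 104  97  94  95 109 105  60  14   4   8   5   5   9  10]
 [192 112 103  90  88  96 110 106  60  10   8  10  13   9  12  10]
 [193 114 111  98  92 100 111 107  60  18  12  11   9  10  13  16]
 [194 114 111  97  92 101 111 107  62  19  13  12  14  12  15  13]
 [195 112 109  99 102 107 112 107  64  22  11   9  13  13  13  13]
 [196 109 103  96 100 101 111 107  65  25  11  11  11  11  13  11]
 [197 110 101  94  96  96 108 106  67  22  11  13  13  12  15  15]
 [198 114 111 106  99  93  97  93  56  20  10  14  13  17  17  14]
 [199 114 112  94  78  74  72  68  44  18   9  19  14  11  13  10]
 [200 114 110  91  77  78  81  77  52  21   9  11  13  18  13  14]
 [201 111 114 109 103  99 107 106  72  34   8   9  11   6   6   4]
 [202 112 108 101 101  98 109 110  90  57  30   9   4   5   8   6]
 [203 110 105  95  96  98 110 114 107  89  63  42  31  32  29  33]
 [204 111 107  99  93  97 106 112 112 110  95  69  63  64  64  70]
 [205 112 106  94  90  94 108 112 113 112 106  84  83  83  84  90]
 [206 111 107  99 102 105 110 112 111 113 107  84  86  80  77  79]
 [207 111 105  97 100 100 103 110 111 113 106  87  91  78  65  67]
 [208 111 100  93  97  93 101 108 111 111 108  94  99  91  85  88]
 [209 109  96 102 110 109 110 112 111 111 108  98 100 107 110 115]
 [210 109  99 106 114 111 112 111 112 111 109  98 100 109 116 119]
 [211 110 106 111 112 111 111 112 112 112 109 102 106 114 114 117]]
20.7917
```

```bash
python3 - <<'E'
from h import *
m=S([0,0,0])[0]+[.0025,.0025,0]
r=ctrl.move_linear(m+[0,0,.125],speed=.08,contact_N=6)
st=ctrl.get_state(); print(r,st["tool_pos"],st["force"])
if not r:
    ctrl.set_gripper(0,force=20); st=ctrl.get_state(); print(st["grip_width"],st["grasp_force"],np.round(st["force"],1),np.round(st["torque"],2),st["tool_pos"],st["time"])
E
```

```text
False [ 0.60765848 -0.08236187  0.12554803] [-0.90367992  0.24224251  0.64900341]
0.01175428685301269 19.985347841866314 [-4.7  1.   5. ] [-0.05  1.11 -0.08] [ 0.60558519 -0.08239567  0.12490344] 22.6583
```

```bash
python3 - <<'E'
from h import *
import pickle
m=np.array([.6055,-.0823,.125])
for a in(.19,.38,.56):
    ctrl.goto(m,quat(Q[2]+np.pi/2+a))
ctrl.pause(.2)
st=ctrl.get_state(); print(st["grip_width"],st["grasp_force"],np.round(st["force"],1),np.round(st["torque"],2),st["tool_pos"],st["time"])
s=avg("side",6); t=avg("top",6); pickle.dump((t,s),open("c.pkl","wb"))
for n,d in(("side",s),("top",t)):
    print(n,[(np.round(r["bbox"],1).tolist(),round(r["confidence"],2)) for r in ctrl.find_in(n,"sight_pointer")[:2]])
    ax=[0,0,.03]
    for phi in(-35,-30,-26,-22,-15):
        q=np.radians(phi); print(phi,proj(d,S([[.02*np.cos(q),.02*np.sin(q),.03],[.043*np.cos(q),.043*np.sin(q),.03],[.086*np.cos(q),.086*np.sin(q),.03]])).round(1).tolist())
crop(s,"f1.png",(300,190,420,300),4); crop(t,"f2.png",(340,110,415,220),4)
a=cv2.imread("pics/f1.png");b=cv2.imread("pics/f2.png"); cv2.imwrite("pics/f3.png",np.hstack([a[:440],b[:440]]))
E
```

```text
0.011282452620316982 19.996524760499597 [-1.6 -1.   0.7] [-0.25  0.54 -0.06] [ 0.60537528 -0.08247177  0.12494204] 23.625
side [([339.9, 258.4, 28.3, 1.0], 0.46)]
-35 [[332.7, 255.7], [340.7, 258.1], [356.2, 262.7]]
-30 [[332.9, 255.3], [341.2, 257.3], [357.1, 260.9]]
-26 [[333.1, 255.0], [341.6, 256.6], [357.7, 259.5]]
-22 [[333.2, 254.7], [341.8, 255.8], [358.1, 258.0]]
-15 [[333.4, 254.1], [342.0, 254.6], [358.4, 255.5]]
top []
-35 [[371.0, 188.9], [375.0, 182.3], [382.5, 169.9]]
-30 [[370.4, 188.6], [373.9, 181.7], [380.2, 168.7]]
-26 [[370.0, 188.4], [372.9, 181.2], [378.3, 167.9]]
-22 [[369.5, 188.3], [371.9, 180.9], [376.4, 167.2]]
-15 [[368.7, 188.1], [370.2, 180.4], [372.9, 166.3]]
```

View pics/f3.png

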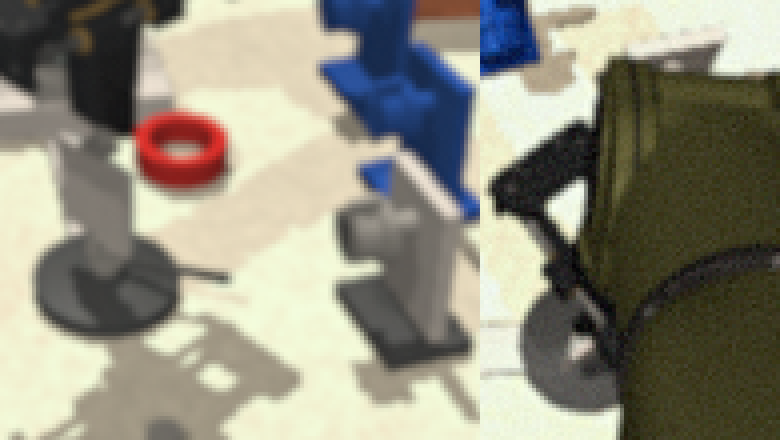

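The side view shows the needle's tip at px (357.5, 259.7), which matches a bearing of about -25°. The mark's bearing is about -24° to -27°, so the needle is on it. The handle is held at 20 N, and the slide is set.

```bash
python3 - <<'E'
from h import *
ctrl.pause(.4); print(ctrl.hand_in()); print(ctrl.get_state()["time"])
E
```

```text
the job is handed in; nothing more can be done
None
the job is handed in; nothing more can be done
```

I handed the job in at about 24 s of the 48 s allowed, with no verdict returned: by my image measurements the slide pointer is within about 1 mm of the long line and the sight needle is within about 2° of the grey hook's timing mark, with the mirror handle still held at 20 N.

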